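# Charge the stone feeder and set its gate screw

### The arm

A 6-joint arm with a two-finger parallel gripper is mounted at the origin on a cart in front of the work surface, level with it; the furniture and walls round the work are solid. World frame = base frame: x ahead of the robot, y to its left, z up, the work surface at z = 0. Lengths are in m, angles in degrees, forces in N, time in s.
With the tool pointing down it reaches from about 0.3 to 0.75 m from the base axis. Payload 8.5 kg.
Tool frame: the origin (TCP) lies between the finger pads; the fingertips stand 19 mm ahead of it and the grasp point (between the pads) is the TCP; z points along the fingers, y is the line along which they close (so a half turn about z gives the same grasp; the last joint's range is limited). The gripper opens to 85 mm and grips with 20 to 120 N. Pads are 22 mm wide; open, the fingers measure 114 mm over their backs; the gripper's body (76 mm by 85 mm) begins 54 mm behind the grasp point. The pads swing forward as they close: fully open they stand 13 mm farther back than shut.
Start: joints at [52.924, 21.807, 74.336, -0, 83.858, -12.336], TCP at [0.23, 0.5, 0.25] pointing down, gripper open.
Joint ranges: [-178.18, 178.18], [-50.72, 133.34], [12.68, 142.11], [-81.47, 261.47], [9.98, 163.14], [-165.26, 165.26]. Speed limits (degrees/s): [136.94, 136.94, 180, 180, 180, 180].

### API

Orientations are given as a 3x3 rotation matrix whose columns are the frame's x, y, z axes.
In Python, from rig import env, optics gives the robot as it stands.
- The arm moves only by the tool arm_command, never from a script. Its argument "commands" is one flat list of numbers, 7 for each row, row after row: the closure, from -1 (fully open) to 1 (shut), so that 0 is half open, then the shift along the tool's x, y, z as a fraction of full scale, then the turn, a rotation vector about the tool's x, y, z as a fraction of full scale. A call has 1 to 12 rows; each row is the pose to reach, as a shift and turn from the pose commanded when the call began, along the tool's axes at that moment; what a row does not reach only later rows make up. Full scale, the value 1, is 500 mm for a shift and 120 degrees for a turn. A row lasts 1/12 s, in which the tool goes at most 41.7 mm and 7.16 degrees, less where a joint would pass 70% of its speed; a pose out of reach is approached as far as the arm can. A call with a number of a shift or a turn outside -1 to 1 is refused whole. A call with a gripper value outside its range is refused whole. The fingers move at their own pace and stop on an object; "newtons" is the grip in N (left out, the last holds). Time passes only in rows, so rows that repeat a pose let the fingers close. It gives the time, the measured TCP pose, the force, the opening and the grip force at its end, in the units of the state.
- env.observe(): the state, without advancing time (a new reading comes with each control period).
- optics.get_image(name): name is "scene" or "top" or "wrist"; returns a dict with "image" (400x640x3 uint8, red, green, blue), "intrinsics" (3x3 intrinsics, pixels), "k1" (the pictures are not rectified: a ray, as slopes to the right and down, at radius r is drawn at 1 + k1 r^2 times it, then the intrinsics apply), "origin" and "orientation" of the camera in the world; the wrist camera has in their place "tool_from_camera" (4x4, takes a point from camera to tool coordinates, whose origin is the TCP and whose axes are the flange's). Camera axes: x right, y down, z forward; pixel columns grow to the right and rows downward; lengths in m; the calibration is good to about 2 mm. A picture is of the moment at which its call begins: read the wrist's pose just before it. There is no depth.
- env.close_job(): hands the job in; it is judged then, once.
The state is a dict: "time_s": time; "q": joint angles; "qvel": joint speeds; "joint_efforts": joint torques, N m; "position": TCP position; "tool_rot": TCP orientation; "ft_force": force on the tool from outside, world axes, zero at the start; "wrist_torque": the same for the moment, N m; "grip_width": finger opening in m; "gripper_force": force on a finger pad.
Only numpy, scipy, OpenCV 4.12 (cv2) and the standard library are available. Lean on these libraries where they do the work, as an engineer would, in place of code of your own. Each camera call takes 0.05 s, during which the arm holds its last target. There are 200 camera calls.

### The job

Lift the tipping tray of the stone feeder by its bar until all five stones have slid into the hopper, then lower the tray back down onto its rest without letting it slam. Next turn the wing thumbscrew clockwise (seen from above) until the gate seats and the screw stops, then back it off a quarter turn and finish while still holding the screw there, gripped between the fingers. Leave the catch tin and the other things on the bench where they are.

Things in the scene. Friction and masses are not known exactly. Their poses are not given: they have to be found in the camera images.
- feeder: Grey and aluminium stone feeder fixed to the bench. Origin: its underside, under the middle of the hopper; z up, y towards the tipping tray (tray at y 55 to 181 mm, x -47 to 47). Hopper: x -55 to 55, y -48 to 55, sloping floor 60 to 90 mm and walls 145 mm above the bench. A bridge at y -68 to -42, top 155 mm, carries the thumbscrew. Under the tray: the 75 mm high rim of a black pan.
- tip_tray (a joint): Tray angle (rad): 0 level on its rest, positive as its bar end is lifted about the level hinge (point tray_hinge), stop at 1.05. The tray (0.22 kg, stones 0.15 kg) falls back by itself if let go. The stones start to slide at about 0.6 and run off by 1.0.
- tray_handle (a point): Middle of the tray's grip bar (follows the tray): round steel, 10 mm thick, 80 mm long, along the feeder's x axis, 33 mm beyond the tray's end wall, 118 mm above the bench at rest. From the hinge it is 150 mm along the tray and 10 mm above. The bar turns easily between the fingers, so a tool that keeps pointing down can take it round the arc.
- tray_hinge (a point): Middle of the tray's hinge line, 108 mm above the bench; its x axis is the hinge axis, its y axis points (level) to the tray side.
- thumbscrew (a joint): Thumbscrew angle (rad) from its seat: 0 seated (hard stop, gate shut), positive backed off, counter-clockwise seen from above. A quarter turn back is 1.57. Starts at 1.2 to 2.6, other stop at 3.0. Turns with about 0.06 N m and stays where it is left; it does not rise or sink as it turns (the gate below does, 1.3 mm per rad).
- screw_grip (a point): Middle of the thumbscrew's steel wing, on the upright turning axis, 185 mm above the bench. The wing is an upright plate 42 mm long, 9 mm thick, 24 mm high (173 to 197 mm above the bench), long along this point's x axis, which turns with the screw (along the feeder's x axis when seated). Nothing else within 100 mm is higher than 160 mm.
- catch_tin: Open round aluminium tin, 59 mm across, 36 mm high, a little grit in the bottom, loose on the bench under the feeder's spout; origin at the centre of its underside. Leave it.
- stopwatch: White stopwatch with three buttons, 62 x 62 x 21 mm, loose on the bench behind the black pan; origin at the centre of its underside. Leave it.
- weight_1: Brass check weight, 34 mm across, 46 mm high, loose on the bench; origin at the centre of its underside. Leave it.
- stone1_center (a point): Crushed stone, a rough grey lump about 30 x 27 x 22 mm, 30 g, loose on the tray; the point is its middle.
- stone2_center (a point): Crushed stone, a rough grey lump about 30 x 27 x 22 mm, 30 g, loose on the tray; the point is its middle.
- stone3_center (a point): Crushed stone, a rough grey lump about 30 x 27 x 22 mm, 30 g, loose on the tray; the point is its middle.
- stone4_center (a point): Crushed stone, a rough grey lump about 30 x 27 x 22 mm, 30 g, loose on the tray; the point is its middle.
- stone5_center (a point): Crushed stone, a rough grey lump about 30 x 27 x 22 mm, 30 g, loose on the tray; the point is its middle.

How it is judged (in metres and radians):
On the way, in this order (a step that is already met when the one before it is completed fails the run):
1. all five stones are in the hopper (x of stone1_center in the frame of feeder between -0.056 and 0.056 m and y of stone1_center in the frame of feeder between -0.052 and 0.054 m and z of stone1_center in the frame of feeder between 0.055 and 0.135 m and x of stone2_center in the frame of feeder between -0.056 and 0.056 m and y of stone2_center in the frame of feeder between -0.052 and 0.054 m and z of stone2_center in the frame of feeder between 0.055 and 0.135 m and x of stone3_center in the frame of feeder between -0.056 and 0.056 m and y of stone3_center in the frame of feeder between -0.052 and 0.054 m and z of stone3_center in the frame of feeder between 0.055 and 0.135 m and x of stone4_center in the frame of feeder between -0.056 and 0.056 m and y of stone4_center in the frame of feeder between -0.052 and 0.054 m and z of stone4_center in the frame of feeder between 0.055 and 0.135 m and x of stone5_center in the frame of feeder between -0.056 and 0.056 m and y of stone5_center in the frame of feeder between -0.052 and 0.054 m and z of stone5_center in the frame of feeder between 0.055 and 0.135 m), for 0.2 s.
2. the tray is back down on its rest (value of joint tip_tray below 0.1 rad), for 0.2 s.
3. the thumbscrew is seated (value of joint thumbscrew below 0.08 rad), for 0.1 s.
At the end, for the whole second after the job is handed in: All five stones lie in the hopper, the tray is down (below 0.1 rad), the thumbscrew stands still 1.27 to 1.87 rad (a quarter turn, give or take 17 degrees) back from its seat, and the fingers still grip it: more than 1 N of contact, grasp point within 30 mm of the wing's middle (all of step 1 and value of joint tip_tray below 0.1 rad and value of joint thumbscrew between 1.27 and 1.87 rad and velocity of joint thumbscrew between -0.1 and 0.1 rad/s and distance between the grasp point and screw_grip below 0.03 m and contact force between the fingers and feeder above 1 N); the arm keeps its last pose, push and grip.
It fails at once if the tray slams down (faster than 3.5 rad/s) (velocity of joint tip_tray below -3.5 rad/s).
It fails at once if the catch tin is pushed away (distance of catch_tin from where it was at the start of the episode above 0.02 m).
It fails at once if the stopwatch is pushed away (distance of stopwatch from where it was at the start of the episode above 0.02 m).
It fails at once if the weight is pushed away (distance of weight_1 from where it was at the start of the episode above 0.02 m).
It also fails if it takes over 67 s, if anything falls off the work surface, if the arm or the gripper's body presses on something with over 40 N, if the wrist force passes 120 N, or if a joint passes its speed limit or range.

## Working session

There is one attempt and no reset: what is moved stays moved. The work goes in short steps, Python scripts to look and compute and a tool call to move; the robot and the scene stay as the last step left them, time stands still between calls to the robot, and variables do not carry over. Pictures are saved under pics/ and viewed, at most 13 in all, crops included, and the job is handed in when it is done.

Besides the shell and the picture viewer there is one more tool, called after "Request:" by a JSON object that holds its "api" and its "payload", one argument or row to a line. arm_command: Moves the arm, as the interface text tells. Shift numbers are shares of 500 mm and turn numbers shares of 120 degrees, none past 1 either way. Its arguments: {"type":"object","properties":{"commands":{"type":"array","items":{"type":"number"}},"newtons":{"type":"number"}},"required":["commands"]}

```bash
mkdir -p pics; cat > h.py <<'E'
import numpy as np,cv2,pickle
from rig import env,optics
def snap(n,f):
    s=env.observe(); d=optics.get_image(n); d['s']=s
    cv2.imwrite('pics/'+f+'.png',d['image'][:,:,::-1]); pickle.dump(d,open('pics/'+f+'.pkl','wb')); return d
def ray(d,u,v):
    K=np.array(d['intrinsics']); x=(u-K[0,2])/K[0,0]; y=(v-K[1,2])/K[1,1]; a,b=x,y
    for _ in range(30):
        k=1+d['k1']*(a*a+b*b); a,b=x/k,y/k
    if 'origin' in d: R=np.array(d['orientation']);o=np.array(d['origin'])
    else:
        T=np.array(d['tool_from_camera']);Rt=np.array(d['s']['tool_rot']);R=Rt@T[:3,:3];o=np.array(d['s']['position'])+Rt@T[:3,3]
    return o,R@np.array([a,b,1.])
def at_z(d,u,v,z):
    o,r=ray(d,u,v); return (o+r*(z-o[2])/r[2]).round(4)
def proj(d,P):
    o,_=ray(d,0,0); K=np.array(d['intrinsics'])
    if 'origin' in d: R=np.array(d['orientation'])
    else: R=np.array(d['s']['tool_rot'])@np.array(d['tool_from_camera'])[:3,:3]
    p=(np.atleast_2d(P)-o)@R; a=p[:,:2]/p[:,2:]; a=a*(1+d['k1']*(a**2).sum(1,keepdims=True)); return a*[K[0,0],K[1,1]]+K[:2,2]
def load(f): return pickle.load(open('pics/'+f+'.pkl','rb'))
E
python3 - <<'E'
from h import *
for n in ['scene','top','wrist']:
    d=snap(n,n+'0'); print(n,d.get('origin'),d['k1'])
print(d['s'])
E
```

```text
scene [0.09472913 0.3740302  0.74777951] 0.011878598341978418
top [ 0.50384836 -0.13074439  1.17424324] -0.026367704109250715
wrist None -0.031209508531063558
{'time_s': 0.1, 'q': array([ 5.29238100e+01,  2.18381601e+01,  7.43789509e+01, -1.15796135e-03,
        8.38618149e+01, -1.23380010e+01]), 'qvel': array([-0.00881095, -0.01512969, -0.1386725 , -0.07569844, -0.02512417,
       -0.01607869]), 'joint_efforts': array([ 2.44178875e-03, -4.49220228e+01, -2.31656832e+01, -2.59561457e-04,
        3.70851980e-03,  4.04877574e-05]), 'position': array([0.2300316 , 0.49931017, 0.24977246]), 'tool_rot': array([[-9.08230256e-01,  4.18469998e-01, -8.14439673e-04],
       [ 4.18470700e-01,  9.08229618e-01, -1.11114379e-03],
       [ 2.74717895e-04, -1.34999355e-03, -9.99999051e-01]]), 'ft_force': array([-0.51668596, -0.42480753, -0.83613696]), 'wrist_torque': array([ 0.00836895,  0.01294954, -0.02236967]), 'gripper_force': 0.0, 'grip_width': 0.08535637831617593}
```

View pics/top0.png

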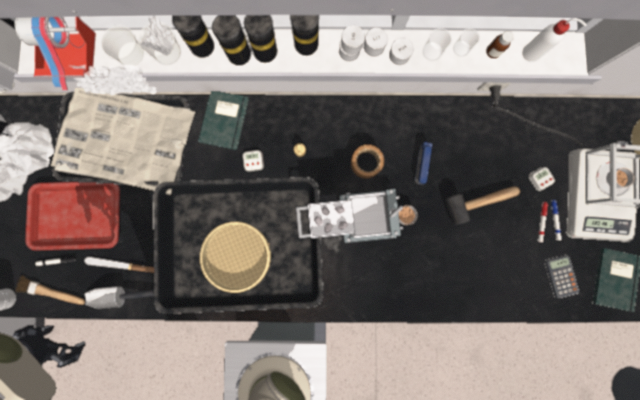

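View pics/scene0.png

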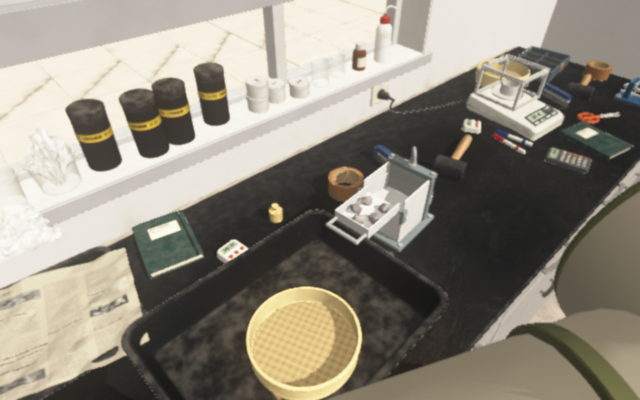

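The top view shows the feeder at about (355,215) px, its tray bar at about (303,222) and its bridge and spout at about (395,215). The tray points left, which is world +y. I'll crop closer.

```bash
python3 - <<'E'
from h import *
a=cv2.imread('pics/top0.png')[165:265,280:430]; b=cv2.imread('pics/scene0.png')[140:260,320:450]
a=cv2.resize(a,(800,533),interpolation=cv2.INTER_CUBIC)[:, :]
b=cv2.resize(b,(650,600),interpolation=cv2.INTER_CUBIC)
cv2.imwrite('pics/c1.png',a);cv2.imwrite('pics/c2.png',b)
d=load('top0')
for u,v,z in [(303,222,.118),(397,215,.155),(345,215,.108)]: print(at_z(d,u,v,z))
E
```

```text
[ 0.5276 -0.0888  0.118 ]
[ 0.5479 -0.3532  0.155 ]
[ 0.5491 -0.2112  0.108 ]
```

View pics/c1.png

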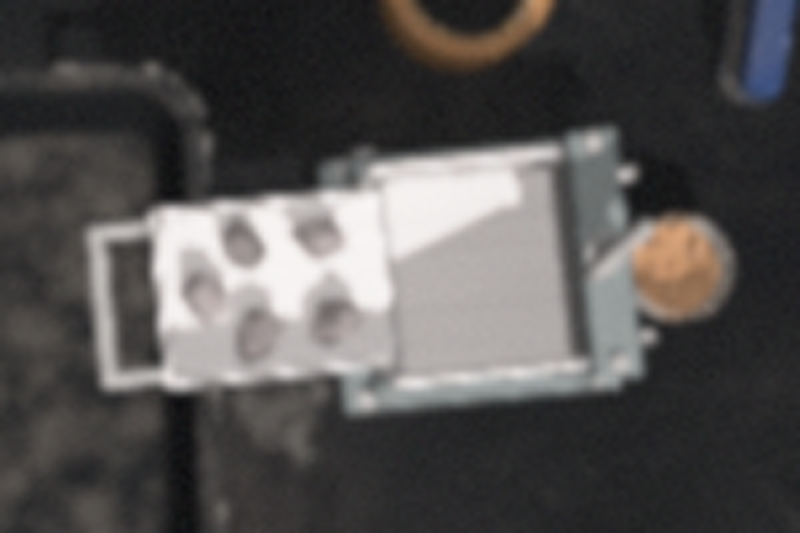

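View pics/c2.png

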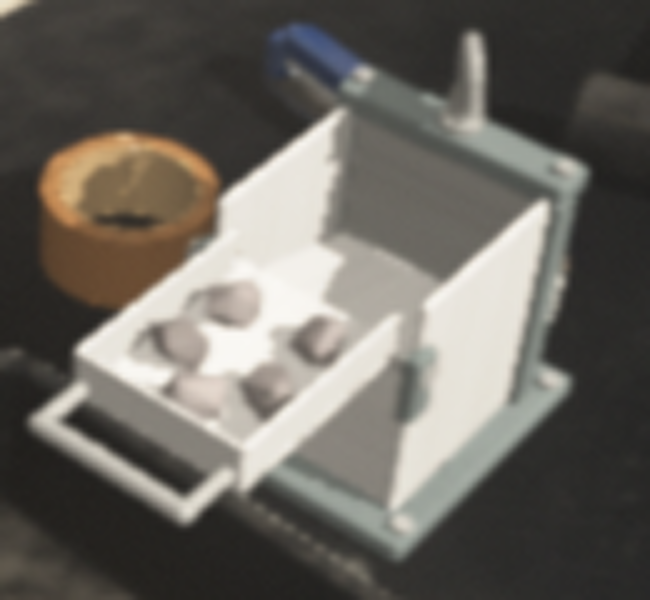

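The bar runs from (97,235) to (115,380) in the top crop. The wing is at about (617,250), slanting up to the right. In the scene crop the bar ends are at (40,420) and (190,515), and the wing at (470,32–125). Next I'll fit the feeder pose.

```bash
python3 - <<'E'
from h import *
from scipy.optimize import least_squares
t=load('top0');s=load('scene0')
T=lambda u,v:(280+u/5.333,165+v/5.333); S=lambda u,v:(320+u/5,140+v/5)
# model: feeder coords (x,y,z). feeder y-> world +y roughly ; x -> world?
F=[(t,(.038,.214,.118),T(97,235)),(t,(-.038,.214,.118),T(115,380)),(t,(0,-.055,.155),T(606,258)),
   (s,(.038,.214,.118),S(42,422)),(s,(-.038,.214,.118),S(188,513)),(s,(0,-.055,.157),S(463,125)),
   (t,(.046,.181,.122),T(155,207)),(t,(-.046,.181,.122),T(168,385))]
def W(p,q): c,n=np.cos(p[2]),np.sin(p[2]); return np.array([p[0]+c*q[0]-n*q[1],p[1]+n*q[0]+c*q[1],q[2]])
f=lambda p:np.concatenate([proj(d,W(p,m))[0]-u for d,m,u in F])
r=least_squares(f,[.54,-.3,0],loss='soft_l1'); p=r.x
print(p,np.degrees(p[2]),f(p).reshape(-1,2).round(1))
print('handle',W(p,(0,.214,.118)),'hinge',W(p,(0,.064,.108)),'screw',W(p,(0,-.055,.185)))
print('wing px ends z.197',at_z(t,*T(592,275),.19),at_z(t,*T(643,225),.19), proj(t,W(p,(0,-.055,.185))),T(617,250))
print('axis handle img')
E
```

```text
[ 0.54661357 -0.29138253  0.10012698] 5.736853479121668 [[ 0.   0.7]
 [-1.  -0.3]
 [ 0.8  0.1]
 [-0.4  0.4]
 [-2.3 -0.7]
 [-0.  -1. ]
 [ 0.2  2.1]
 [ 0.7  0.5]]
handle [ 0.52522218 -0.07845436  0.118     ] hinge [ 0.54021614 -0.22770308  0.108     ] screw [ 0.55211135 -0.34610706  0.185     ]
wing px ends z.197 [ 0.542  -0.3293  0.19  ] [ 0.5676 -0.3556  0.19  ] [[396.76707525 212.9617845 ]] (395.69473092068256, 211.87792987061692)
axis handle img
```

Request:
{"api": "arm_command", "payload": {
  "commands": [0.4,-0.994,-0.795,0,0,0,-0.253,0.4,-0.994,-0.795,0,0,0,-0.253,0.4,-0.994,-0.795,0,0,0,-0.253,0.4,-0.994,-0.795,0,0,0,-0.253,0.4,-0.994,-0.795,0,0,0,-0.253,0.4,-0.994,-0.795,0,0,0,-0.253,0.4,-0.994,-0.795,0,0,0,-0.253,0.4,-0.994,-0.795,0,0,0,-0.253,0.4,-0.994,-0.795,0,0,0,-0.253,0.4,-0.994,-0.795,0,0,0,-0.253,0.4,-0.994,-0.795,0,0,0,-0.253,0.4,-0.994,-0.795,0,0,0,-0.253]
}}

```text
time_s: 1.15
position: [0.4468, 0.0662, 0.2504]
tool_rot: [[-0.995, -0.098, 0.0], [-0.098, 0.995, 0.0], [-0.0, 0.0, -1.0]]
ft_force: [0.7, 0.7, -0.5]
grip_width: 0.0258
gripper_force: 0.0
```

Request:
{"api": "arm_command", "payload": {
  "commands": [0.4,-0.117,-0.274,0,0,0,0,0.4,-0.117,-0.274,0,0,0,0,0.4,-0.117,-0.274,0,0,0,0,0.4,-0.117,-0.274,0,0,0,0,0.4,-0.117,-0.274,0,0,0,0,0.4,-0.117,-0.274,0,0,0,0]
}}

```text
time_s: 1.65
position: [0.5182, -0.0633, 0.2497]
tool_rot: [[-0.995, -0.096, -0.001], [-0.096, 0.995, 0.001], [0.001, 0.001, -1.0]]
ft_force: [-0.3, 0.5, -0.6]
grip_width: 0.0257
gripper_force: 0.0
```

```bash
python3 - <<'E'
from h import *
d=snap('wrist','w1'); print(d['s']['position'],proj(d,[[.525,-.078,.118],[.552,-.346,.185],[.540,-.228,.108]]))
E
```

```text
[ 0.51817932 -0.06328276  0.2496787 ] [[304.7512077  195.35848749]
 [-73.88409133 225.11364395]
 [143.29525689 192.64340207]]
```

View pics/w1.png

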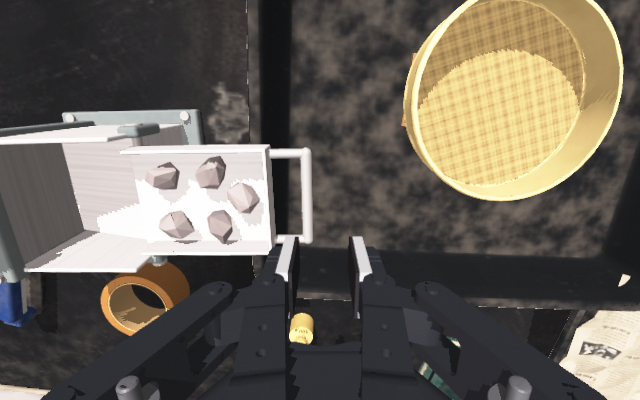

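The wrist view shows the bar from (306,151) to (309,240), with its middle at about (307,195). That is 2–3 px from the prediction.

```bash
python3 - <<'E'
from h import *
d=load('w1'); s=env.observe(); print(s['position'],s['time_s'])
for u,v in [(306,151),(309,240)]: print(at_z(d,u,v,.118))
d=snap('wrist','w2'); g=d['image'].mean(2); print(d['s']['position'],env.observe()['position'])
for v in (165,180,195,210,225): print(v, g[v,275:325].astype(int))
E
```

```text
[ 0.51777962 -0.06224305  0.24994734] 1.7
[ 0.4855 -0.08    0.118 ]
[ 0.5681 -0.0707  0.118 ]
[ 0.51777962 -0.06224305  0.24994734] [ 0.51761052 -0.06164855  0.25020028]
165 [ 18  20  19  20  18  19  20  19  22  21  22  26  35  54  65  67  66  66
  65  64  62  62  62  72 138 217 232 238 242 239 235 224 207 189 160 112
  72  71  74  80  82  81  79  74  67  63  59  56  54  55]
180 [ 19  18  19  19  20  21  20  19  21  23  23  28  39  55  63  68  73  79
  84  90  93  97  99  98 129 207 227 235 240 241 237 229 216 197 172 130
  74  78  78  79  80  79  82  84  87  89  94  95  97  97]
195 [ 18  18  19  19  19  21  20  21  21  20  23  26  33  44  50  54  59  65
  70  73  76  77  77  76  83 139 218 232 239 243 239 233 222 204 181 142
  81  84  87  88  89  89  91  91  91  90  89  86  84  87]
210 [ 19  18  21  20  19  19  19  21  21  22  24  30  37  46  49  50  51  54
  58  59  63  65  70  75  79 123 207 228 237 241 240 235 226 212 192 161
 113  72  70  66  65  65  66  66  64  64  67  71  74  76]
225 [ 19  19  23  21  21  19  20  23  21  21  25  32  49  61  67  72  75  75
  76  75  76  77  78  77  78  84 140 218 232 240 243 237 232 219 201 175
 130  81  85  90  93  94  95  93  90  88  87  84  81  78]
```

```bash
python3 - <<'E'
from h import *
d=load('w2'); s=env.observe(); p=s['position'];R=np.array(s['tool_rot'])
a=at_z(d,304.5,165,.118);b=at_z(d,306.3,225,.118);m=(at_z(d,305.3,195,.118)); print(a,b,m,np.degrees(np.arctan2(*(b-a)[1::-1])),p,R.round(4))
print('shift/0.5 to bar, TCP z .122:',(R.T@(np.array([m[0],m[1],.122])-p)/.5).round(4))
E
```

```text
[ 0.4974 -0.0794  0.118 ] [ 0.553  -0.0733  0.118 ] [ 0.5244 -0.0765  0.118 ] 6.261007105980692 [ 0.51761052 -0.06164855  0.25020028] [[-9.951e-01 -9.840e-02 -7.000e-04]
 [-9.840e-02  9.951e-01  5.000e-04]
 [ 7.000e-04  5.000e-04 -1.000e+00]]
shift/0.5 to bar, TCP z .122: [-0.0108 -0.031   0.2564]
```

Request:
{"api": "arm_command", "payload": {
  "commands": [0.4,-0.011,-0.031,0.06,0,0,0,0.4,-0.011,-0.031,0.13,0,0,0,0.4,-0.011,-0.031,0.19,0,0,0,0.4,-0.011,-0.031,0.235,0,0,0,0.4,-0.011,-0.031,0.256,0,0,0,0.4,-0.011,-0.031,0.256,0,0,0,1,-0.011,-0.031,0.256,0,0,0,1,-0.011,-0.031,0.256,0,0,0,1,-0.011,-0.031,0.256,0,0,0,1,-0.011,-0.031,0.256,0,0,0,1,-0.011,-0.031,0.256,0,0,0],
  "newtons": 30
}}

```text
time_s: 2.67
position: [0.5253, -0.0774, 0.1232]
tool_rot: [[-0.995, -0.098, 0.001], [-0.098, 0.995, -0.001], [-0.001, -0.001, -1.0]]
ft_force: [-1.3, -3.3, 1.1]
grip_width: 0.0091
gripper_force: 29.6
```

Request:
{"api": "arm_command", "payload": {
  "commands": [1,0,-0.001,-0.015,0,0,0,1,0,-0.0035,-0.03,0,0,0,1,0,-0.0065,-0.044,0,0,0,1,0,-0.01,-0.059,0,0,0,1,0,-0.017,-0.08,0,0,0,1,0,-0.025,-0.102,0,0,0,1,0,-0.035,-0.122,0,0,0,1,0,-0.046,-0.141,0,0,0,1,0,-0.059,-0.16,0,0,0,1,0,-0.066,-0.168,0,0,0,1,0,-0.073,-0.177,0,0,0,1,0,-0.073,-0.177,0,0,0]
}}

```text
time_s: 3.67
position: [0.5289, -0.1124, 0.2129]
tool_rot: [[-0.995, -0.098, 0.002], [-0.098, 0.995, 0.003], [-0.003, 0.002, -1.0]]
ft_force: [0.3, 9.0, 5.8]
grip_width: 0.0085
gripper_force: 29.6
```

Request:
{"api": "arm_command", "payload": {
  "commands": [1,0,-0.01,-0.011,0,0,0,1,0,-0.021,-0.022,0,0,0,1,0,-0.032,-0.032,0,0,0,1,0,-0.044,-0.041,0,0,0,1,0,-0.056,-0.05,0,0,0,1,0,-0.069,-0.058,0,0,0,1,0,-0.082,-0.066,0,0,0,1,0,-0.082,-0.066,0,0,0,1,0,-0.082,-0.066,0,0,0,1,0,-0.082,-0.066,0,0,0,1,0,-0.082,-0.066,0,0,0,1,0,-0.082,-0.066,0,0,0]
}}

```text
time_s: 4.67
position: [0.5332, -0.1527, 0.2466]
tool_rot: [[-0.995, -0.099, 0.004], [-0.099, 0.995, 0.002], [-0.004, 0.001, -1.0]]
ft_force: [0.6, 10.0, 13.1]
grip_width: 0.0086
gripper_force: 30.6
```

```bash
python3 - <<'E'
from h import *
d=snap('wrist','w3'); e=snap('scene','s3'); t=snap('top','t3')
a=cv2.resize(d['image'][0:300,0:400],(400,300)); b=cv2.resize(e['image'][120:240,300:460],(400,300)); c=cv2.resize(t['image'][165:265,290:423],(400,300),interpolation=cv2.INTER_CUBIC)
cv2.imwrite('pics/m3.png',np.vstack([np.hstack([a,b]),np.hstack([c,c*0])])[:,:,::-1])
E
```

```text
(no output)
```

View pics/m3.png

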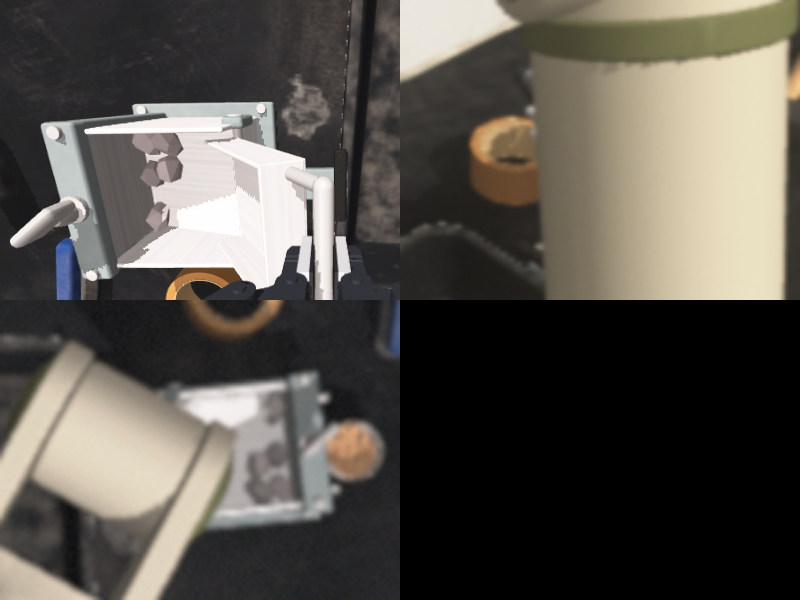

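All five stones lie against the bridge wall in the hopper: wrist view (145,143), (168,143), (152,175), (168,168), (158,215). I'll lower the tray along the same arc.

Request:
{"api": "arm_command", "payload": {
  "commands": [1,0,0.013,0.008,0,0,0,1,0,0.026,0.016,0,0,0,1,0,0.05,0.034,0,0,0,1,0,0.067,0.05,0,0,0,1,0,0.082,0.066,0,0,0,1,0,0.096,0.083,0,0,0,1,0,0.109,0.102,0,0,0,1,0,0.12,0.121,0,0,0,1,0,0.13,0.141,0,0,0,1,0,0.138,0.163,0,0,0,1,0,0.145,0.184,0,0,0,1,0,0.1515,0.213,0,0,0]
}}

```text
time_s: 5.82
position: [0.5254, -0.079, 0.137]
tool_rot: [[-0.995, -0.098, 0.001], [-0.098, 0.995, -0.001], [-0.0, -0.001, -1.0]]
ft_force: [0.9, -3.4, -0.2]
grip_width: 0.0086
gripper_force: 31.4
```

Request:
{"api": "arm_command", "payload": {
  "commands": [1,0,0.0015,0.012,0,0,0,1,0,0.003,0.025,0,0,0,1,0,0.0035,0.03,0,0,0,1,0,0.0035,0.03,0,0,0,1,0,0.0035,0.03,0,0,0]
}}

```text
time_s: 6.23
position: [0.5252, -0.0775, 0.1231]
tool_rot: [[-0.995, -0.098, 0.001], [-0.098, 0.995, -0.001], [-0.0, -0.001, -1.0]]
ft_force: [-0.6, 1.3, 7.0]
grip_width: 0.0086
gripper_force: 31.9
```

Request:
{"api": "arm_command", "payload": {
  "commands": [0.3,0,0,0,0,0,0,0.3,0,0,0,0,0,0,0.3,0,0,0,0,0,0,0.3,0,0,-0.03,0,0,0,0.3,0,0,-0.1,0,0,0,0.3,0,0,-0.18,0,0,0,0.3,0,0,-0.26,0,0,0,0.3,0,-0.05,-0.334,0,0,0,0.3,0.004,-0.12,-0.334,0,0,0,0.3,0.004,-0.2,-0.334,0,0,0,0.3,0.004,-0.28,-0.334,0,0,0,0.3,0.004,-0.36,-0.334,0,0,0]
}}

```text
time_s: 7.23
position: [0.5404, -0.2584, 0.2895]
tool_rot: [[-0.995, -0.098, -0.0], [-0.098, 0.995, 0.0], [0.0, 0.0, -1.0]]
ft_force: [-0.2, -0.0, -0.1]
grip_width: 0.0297
gripper_force: 0.0
```

Request:
{"api": "arm_command", "payload": {
  "commands": [0,0,-0.08,0,0,0,0,0,0,-0.08,0,0,0,0,0,0,-0.08,0,0,0,0]
}}

```text
time_s: 7.48
position: [0.5442, -0.2984, 0.2881]
tool_rot: [[-0.995, -0.095, -0.002], [-0.095, 0.995, 0.001], [0.001, 0.001, -1.0]]
ft_force: [-0.4, 0.0, -0.9]
grip_width: 0.043
gripper_force: 0.0
```

```bash
python3 - <<'E'
from h import *
d=snap('wrist','w4'); print(d['s']['position'],proj(d,[[.552,-.346,.185],[.552,-.346,.197]]))
E
```

```text
[ 0.54417749 -0.29835519  0.28810385] [[261.23911483 203.78004157]
 [258.16866684 209.00619388]]
```

View pics/w4.png

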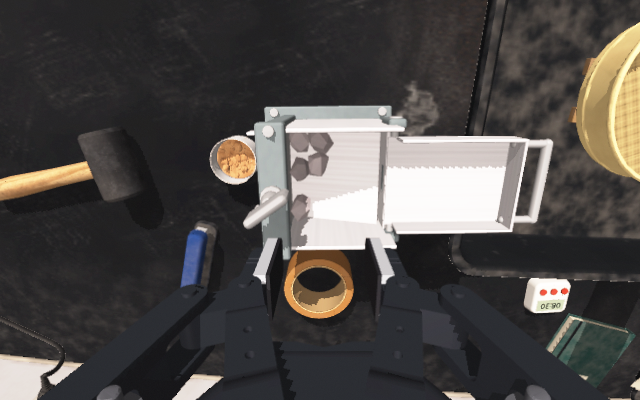

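The tray is down, with five stones in the hopper. The wing runs from about (246,223) to (287,195). I'll zoom in once.

```bash
python3 - <<'E'
from h import *
d=load('w4'); cv2.imwrite('pics/c4.png',cv2.resize(d['image'][170:245,225:315,::-1],(720,600),interpolation=cv2.INTER_CUBIC)); print(env.observe()['position'])
E
```

```text
[ 0.54438213 -0.29682988  0.28866092]
```

View pics/c4.png

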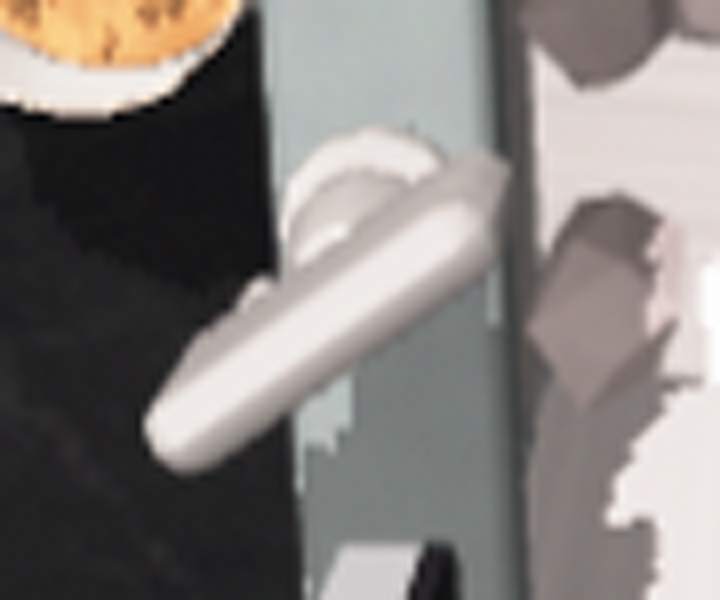

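```bash
python3 - <<'E'
from h import *
d=load('w4'); s=env.observe(); p=s['position'];R=np.array(s['tool_rot'])
a=at_z(d,245.6,225.6,.197);b=at_z(d,285.6,197.8,.197);m=(a+b)/2
ang=np.degrees(np.arctan2(*(b-a)[1::-1])); print(a,b,np.linalg.norm(b-a),m,ang,s['q'])
print(R.round(4),p,'shift',(R.T@(np.array([m[0],m[1],.185])-p)/.5).round(4))
E
```

```text
[ 0.5666 -0.3553  0.197 ] [ 0.5411 -0.3258  0.197 ] 0.03899358921669048 [ 0.55385 -0.34055  0.197  ] 130.8403577062873 [-3.95302524e+01  2.79603771e+01  5.78898591e+01  1.20082747e-02
  9.42351093e+01 -1.35079144e+02]
[[-9.953e-01 -9.670e-02 -1.000e-03]
 [-9.670e-02  9.953e-01  1.100e-03]
 [ 9.000e-04  1.200e-03 -1.000e+00]] [ 0.54438213 -0.29682988  0.28866092] shift [-0.0106 -0.0891  0.2072]
```

Request:
{"api": "arm_command", "payload": {
  "commands": [0,-0.01,-0.092,0.05,0,0,0.057,0,-0.01,-0.092,0.08,0,0,0.114,0,-0.01,-0.092,0.1,0,0,0.171,0,-0.01,-0.092,0.1,0,0,0.228,0,-0.01,-0.092,0.1,0,0,0.285,0,-0.01,-0.092,0.1,0,0,0.342,0,-0.01,-0.092,0.1,0,0,0.4,0,-0.01,-0.092,0.1,0,0,0.456,0,-0.01,-0.092,0.1,0,0,0.456,0,-0.01,-0.092,0.15,0,0,0.456,0,-0.01,-0.092,0.2,0,0,0.456,0,-0.01,-0.092,0.2,0,0,0.456]
}}

```text
time_s: 8.53
position: [0.5529, -0.3395, 0.185]
tool_rot: [[-0.658, 0.753, -0.006], [0.753, 0.658, 0.006], [0.008, -0.001, -1.0]]
ft_force: [-1.0, 0.2, -1.0]
grip_width: 0.0429
gripper_force: 0.0
```

```bash
python3 - <<'E'
from h import *
d=snap('wrist','w5'); s=d['s'];print(s['position'],s['ft_force'],s['q'])
cv2.imwrite('pics/c5.png',d['image'][100:400,120:520,::-1])
E
```

```text
[ 0.55294557 -0.33947596  0.18495293] [-0.99902667  0.24710035 -0.95252189] [-4.19817090e+01  3.47157774e+01  6.28249408e+01  2.25032614e-03
  8.29448344e+01 -8.31492986e+01]
```

View pics/c5.png

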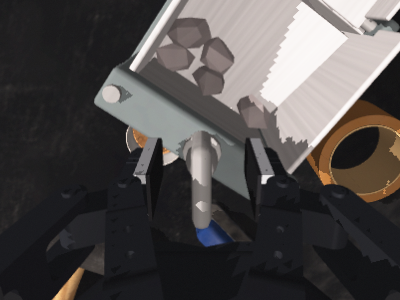

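The wing stands between the pads and almost centred, at (203,140–228) in the crop with the pads at 150 and 262. Closing now.

Request:
{"api": "arm_command", "payload": {
  "commands": [1,0,0,0,0,0,0,1,0,0,0,0,0,0,1,0,0,0,0,0,0,1,0,0,0,0,0,0,1,0,0,0,0,0,0,1,0,0,0,0,0,0],
  "newtons": 40
}}

```text
time_s: 9.08
position: [0.5542, -0.3423, 0.1913]
tool_rot: [[-0.655, 0.756, 0.002], [0.756, 0.655, -0.003], [-0.003, -0.0, -1.0]]
ft_force: [-2.9, -0.9, 6.6]
grip_width: 0.0114
gripper_force: 38.3
```

```bash
python3 - <<'E'
from h import *
s=env.observe()
for k in ['position','tool_rot','ft_force','wrist_torque','grip_width','q']: print(k,s[k])
d=load('w5'); print(proj(d,[s['position']])-[120,100])
E
```

```text
position [ 0.55419683 -0.34232431  0.19128105]
tool_rot [[-6.54836683e-01  7.55768458e-01  1.71954793e-03]
 [ 7.55764239e-01  6.54838835e-01 -2.55238567e-03]
 [-3.05503934e-03 -3.71822933e-04 -9.99995264e-01]]
ft_force [-2.8928106  -0.87708826  6.61592568]
wrist_torque [-0.20413199  0.65668855  0.0113115 ]
grip_width 0.01143729093020159
q [-4.20795293e+01  3.44315349e+01  6.22849524e+01 -4.28251052e-02
  8.31123841e+01 -8.29819239e+01]
[[198.36934737 185.58098594]]
```

Request:
{"api": "arm_command", "payload": {
  "commands": [1,0,0,0,0,0,0.055,1,0,0,0,0,0,0.11,1,0,0,0,0,0,0.165,1,0,0,0,0,0,0.22,1,0,0,0,0,0,0.275,1,0,0,0,0,0,0.33,1,0,0,0,0,0,0.385,1,0,0,0,0,0,0.44,1,0,0,0,0,0,0.495,1,0,0,0,0,0,0.55,1,0,0,0,0,0,0.605,1,0,0,0,0,0,0.66]
}}

```text
time_s: 10.08
position: [0.5548, -0.3423, 0.1913]
tool_rot: [[0.624, 0.782, 0.003], [0.782, -0.624, -0.003], [-0.0, 0.004, -1.0]]
ft_force: [0.1, -1.1, 6.0]
grip_width: 0.0115
gripper_force: 38.0
```

```bash
python3 - <<'E'
from h import *
d=snap('wrist','w6'); s=d['s']
for k in ['position','tool_rot','ft_force','wrist_torque','grip_width','gripper_force','q']: print(k,s[k])
cv2.imwrite('pics/c6.png',d['image'][100:400,120:520,::-1])
E
```

```text
position [ 0.55484247 -0.34226466  0.19126372]
tool_rot [[ 6.23839360e-01  7.81545326e-01  3.36988134e-03]
 [ 7.81552589e-01 -6.23833250e-01 -2.76143105e-03]
 [-5.59394984e-05  4.35642886e-03 -9.99990509e-01]]
ft_force [ 0.08051853 -1.05736821  5.98634414]
wrist_torque [-0.24145378 -0.082254    0.07185104]
grip_width 0.011471863456830269
gripper_force 37.98157424200326
q [-4.20571377e+01  3.44483036e+01  6.22561851e+01  1.19531676e-02
  8.30461672e+01 -3.46151580e+00]
```

View pics/c6.png

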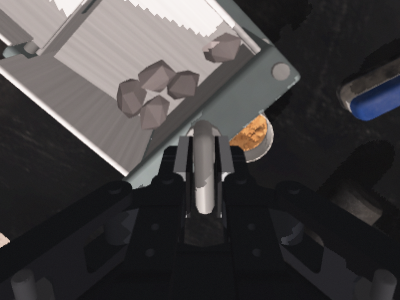

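The wing is clamped and turns with the tool. About 45° remain.

Request:
{"api": "arm_command", "payload": {
  "commands": [1,0,0,0,0,0,0.055,1,0,0,0,0,0,0.11,1,0,0,0,0,0,0.165,1,0,0,0,0,0,0.22,1,0,0,0,0,0,0.275,1,0,0,0,0,0,0.33,1,0,0,0,0,0,0.355,1,0,0,0,0,0,0.37]
}}

```text
time_s: 10.8
position: [0.555, -0.3426, 0.1913]
tool_rot: [[0.992, 0.124, 0.004], [0.124, -0.992, -0.004], [0.004, 0.004, -1.0]]
ft_force: [0.3, -4.0, 5.3]
grip_width: 0.0116
gripper_force: 37.8
```

```bash
cat > st.py <<'E'
from h import *
s=env.observe(); R=s['tool_rot']
print(np.degrees(np.arctan2(R[1][1],R[0][1])),s['q'][5],s['joint_efforts'][5],s['wrist_torque'],s['ft_force'],s['grip_width'],s['position'],s['time_s'])
E
python3 st.py
```

```text
-82.85201958614121 40.78516778915388 -0.02324486500583589 [-0.48853401 -0.25899001  0.07990156] [ 0.33877925 -3.99601925  5.3463289 ] 0.011550483896085297 [ 0.55504338 -0.34262068  0.19127065] 10.8
```

Not at the stop yet, so I'll go on in small steps.

Request:
{"api": "arm_command", "payload": {
  "commands": [1,0,0,0,0,0,0.015,1,0,0,0,0,0,0.03,1,0,0,0,0,0,0.03]
}}

```text
time_s: 11.05
position: [0.5551, -0.3427, 0.1913]
tool_rot: [[0.998, 0.064, 0.004], [0.064, -0.998, -0.004], [0.004, 0.004, -1.0]]
ft_force: [1.2, -3.9, 7.0]
grip_width: 0.0111
gripper_force: 38.2
```

```bash
python3 st.py
```

```text
-86.34533421048015 44.27831510638133 0.5861390568315983 [-0.60072712 -0.34778242  0.12533868] [ 1.18342065 -3.94799067  6.96868023] 0.011062483857307438 [ 0.55505297 -0.3426678   0.19126887] 11.05
```

Request:
{"api": "arm_command", "payload": {
  "commands": [1,0,0,0,0,0,0.015,1,0,0,0,0,0,0.03,1,0,0,0,0,0,0.03]
}}

```text
time_s: 11.3
position: [0.5551, -0.3427, 0.1913]
tool_rot: [[1.0, 0.002, 0.004], [0.002, -1.0, -0.004], [0.004, 0.004, -1.0]]
ft_force: [0.8, -3.8, 5.9]
grip_width: 0.0113
gripper_force: 38.2
```

```bash
python3 st.py
```

```text
-89.9135465935552 47.847152557559276 0.7111616246402264 [-0.69959969 -0.32303046  0.25677177] [ 0.78753687 -3.78867724  5.89667344] 0.011306872109311859 [ 0.55505064 -0.34269867  0.19128041] 11.3
```

Request:
{"api": "arm_command", "payload": {
  "commands": [1,0,0,0,0,0,0.015,1,0,0,0,0,0,0.03,1,0,0,0,0,0,0.03]
}}

```text
time_s: 11.55
position: [0.5546, -0.3427, 0.1914]
tool_rot: [[0.998, -0.061, 0.003], [-0.061, -0.998, -0.004], [0.003, 0.004, -1.0]]
ft_force: [-0.7, -3.2, 7.2]
grip_width: 0.0113
gripper_force: 43.0
```

```bash
python3 - <<'E'
exec(open('st.py').read())
d=snap('wrist','w7');cv2.imwrite('pics/c7.png',cv2.resize(d['image'][60:360,120:520,::-1],(800,600)))
E
```

```text
-93.51956933098903 51.44347095619894 0.7861645705997944 [-0.61320927  0.2380442   0.37106956] [-0.70866618 -3.21293799  7.17694519] 0.011290683159354348 [ 0.55455905 -0.34274337  0.19139097] 11.55
```

View pics/c7.png

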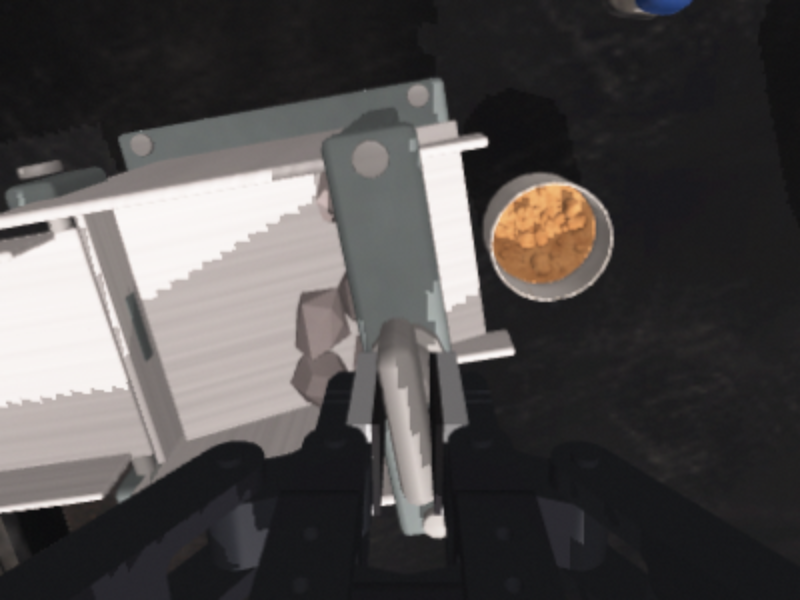

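The wing at (400,420) lies parallel to the bridge while the fingers have turned past it, and the torque is 0.37 N·m. So the screw is seated. Now I'll back off to tool yaw +6°, which is 99.5° from here.

Request:
{"api": "arm_command", "payload": {
  "commands": [1,0,0,0,0,0,-0.05,1,0,0,0,0,0,-0.1,1,0,0,0,0,0,-0.155,1,0,0,0,0,0,-0.21,1,0,0,0,0,0,-0.265,1,0,0,0,0,0,-0.32,1,0,0,0,0,0,-0.375,1,0,0,0,0,0,-0.43,1,0,0,0,0,0,-0.485,1,0,0,0,0,0,-0.54,1,0,0,0,0,0,-0.595,1,0,0,0,0,0,-0.65]
}}

```text
time_s: 12.6
position: [0.5545, -0.3427, 0.1914]
tool_rot: [[0.261, 0.965, 0.003], [0.965, -0.261, -0.004], [-0.003, 0.004, -1.0]]
ft_force: [-0.2, -3.4, 7.2]
grip_width: 0.0111
gripper_force: 38.2
```

Request:
{"api": "arm_command", "payload": {
  "commands": [1,0,0,0,0,0,-0.05,1,0,0,0,0,0,-0.1,1,0,0,0,0,0,-0.15,1,0,0,0,0,0,-0.18,1,0,0,0,0,0,-0.18,1,0,0,0,0,0,-0.18,1,0,0,0,0,0,-0.18]
}}

```text
time_s: 13.18
position: [0.5545, -0.3427, 0.1914]
tool_rot: [[-0.107, 0.994, 0.003], [0.994, 0.107, -0.004], [-0.004, 0.002, -1.0]]
ft_force: [-1.9, -4.3, 7.8]
grip_width: 0.0113
gripper_force: 38.3
```

```bash
python3 - <<'E'
exec(open('st.py').read())
d=snap('wrist','w8');cv2.imwrite('pics/c8.png',cv2.resize(d['image'][60:360,120:520,::-1],(800,600)))
E
```

```text
6.134258340742231 -48.21651873490998 -0.04066596971824765 [-0.57363739  0.19249371 -0.02988494] [-1.86796863 -4.27346242  7.78978199] 0.011312750457794835 [ 0.55450367 -0.34271484  0.19136969] 13.1833
```

View pics/c8.png

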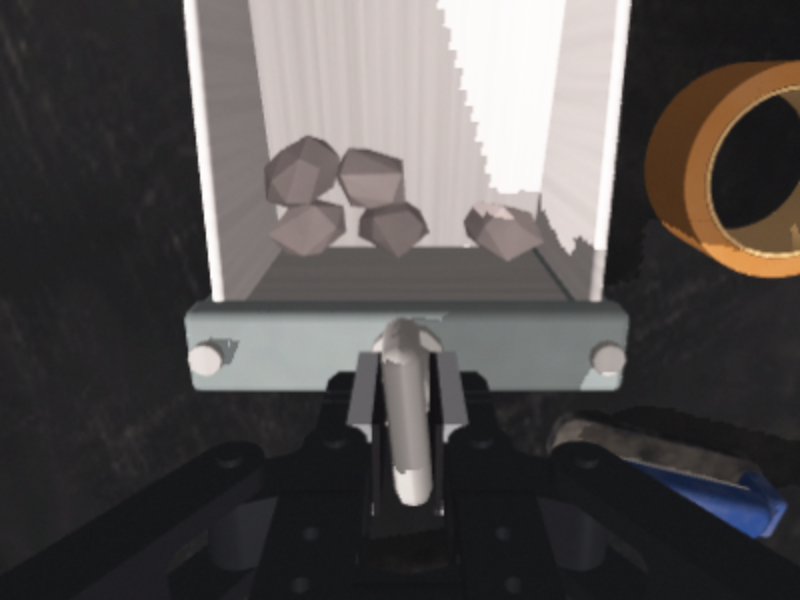

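The wing is clamped square across the bridge at (405,420), about 5° off square, which is within tolerance. All five stones are in the hopper. Handing in.

```bash
python3 -c "
from rig import env
print(env.close_job())"
```

```text
the job is handed in; nothing more can be done
None
```

I handed the job in without getting a verdict back: by the camera and force readings, all five stones are in the hopper, the tray was lowered gently to its rest, and the screw was turned to its stop, then backed off about 90–95° and is still gripped.

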